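# Hold the door-release dial at its third click

## Task

A visitor is at the front door: on the grey door-entry station on the hall table, push the black dial straight down until it seats, keep it in and turn it clockwise (seen from above) past the first and second clicks to the third, the long mark, without turning it on to its end stop, which raises the alarm. The dial springs back if let go, so keep holding it still at the third click: the program finishes while still holding it there. Leave the dish, the book and the little vase where they are.

Things in the scene. Friction and masses are not known exactly. Their poses are not given: they have to be found in the camera images.
- station: Warm-grey door-entry station fixed to the table: a box 160 (x) by 200 (y) by 55 mm high, flat on top; place and yaw vary. Origin: centre of its underside, on the table; z up. The dial's vertical axis is at x = -20 mm, y = 0 of this frame. A flush dark display strip lies along the +x edge of the top, speaker slots at the -y end.
- dial_bar: Black dial: a disc 48 mm across, 8 mm thick, underside 8 mm above the station's top; upright grip bar on it 46 long (own x), 14 thick (own y), 35 mm tall, its top 106 mm above the table when not pushed in. Origin: on the dial's axis, level with the station's top, lower as it is pushed in. Axes turn with the dial; at rest they are the station's. A white line marks the bar's -x end, the pointer.
- dial_grip (a point): Point inside the grip bar on the dial's axis, 38 mm above the station's top (93 mm above the table) when not pushed in: the height to pinch it. 13 mm below the bar's top and 22 mm above the disc. Axes as dial_bar.
- dial_pointer (a point): Pointer end of the grip bar, at its top: 23 mm from the dial's axis. Axes as dial_bar.
- dial_press (a joint): How far the dial is pushed in (m): 0 at rest, 0.007 at its stop. A spring pushes up with 4.5 N at rest, 8 N at the stop. It must be in more than 0.0055 to turn; otherwise a lug blocks it after about 0.08 rad. Once turned about 0.35 rad the lug runs under a ledge that keeps the dial in (it may rise about 1.5 mm).
- dial (a joint): Turn of the dial (rad), clockwise from above: 0 at rest, clicks at 0.4, 0.8 and 1.2 (third), hard end stop at 1.6 (alarm). A spring turns it back with 0.08 N m at 0, rising to 0.14 N m at the third click; clicks add or take up to about 0.055 N m in between. No click holds the dial: let go, it springs back to 0 and pops up.
- dish: Bystander: small open brass bowl, 110 mm across, 35 mm high, loose, right of the station. Origin: centre of its underside.
- book: Bystander: closed book 110 (x) by 150 (y) by 22 mm lying flat beyond the station, loose. Origin: centre of its underside.
- bud_vase: Bystander: terracotta bud vase, 80 mm across, 85 mm high, loose, left of the station. Origin: centre of its underside.
- third_mark (a point): Middle of the one long, thick black mark on the station's top, 38 mm from the dial's axis: the pointer's direction at the third click. Short marks show, every 0.4 rad clockwise from the station's -x side towards its +y side: rest, first, second, then this long one, then (short) the end stop. Axes as station.

How it is judged:
By the outcome, as a careful person would: the job done as asked, in the order asked, and still so for the second after the job is handed in, while the arm keeps its last pose, push and grip.
It also fails if it takes over 32 s, if anything falls off the work surface, if the arm or the gripper's body presses on something with over 40 N, if the wrist force passes 120 N, or if a joint passes its speed limit or range.

## Robot

A 6-joint arm with a two-finger parallel gripper is mounted at the origin on the work surface. World frame = base frame: x ahead of the robot, y to its left, z up, the work surface at z = 0. Lengths are in mm, angles in rad, forces in N, time in s.
With the tool pointing down it reaches from about 300 to 775 mm from the base axis. Payload 14.6 kg.
Tool frame: the origin (TCP) lies on the centre line of the jaws, within the pads' length; the fingertips stand 19 mm ahead of it and the grasp point (between the pads) is the TCP (bot.tip_reach is the distance from the TCP to the fingertips, in mm); z points along the fingers, y is the line along which they close (so a half turn about z gives the same grasp; the last joint's range is limited). The gripper opens to 85 mm and grips with 20 to 120 N. Pads are 22 mm wide; open, the fingers measure 114 mm over their backs; the gripper's body (76 mm by 85 mm) begins 54 mm behind the grasp point. The pads swing forward as they close: fully open they stand 13 mm farther back than shut.
Start: joints at [1.037, 0.3, 1.521, -0, 1.321, -0.067], TCP at [247.513, 491.149, 250.281] pointing down, gripper open.
Joint ranges: [-3.03, 3.03], [-0.79, 2.21], [0.23, 2.52], [-1.04, 4.18], [0, 3.07], [-2.55, 2.55]. Speed limits (rad/s): [2.22, 2.22, 2.57, 3.14, 3.14, 3.14].

## Interface

Orientations are given as a unit quaternion [w, x, y, z].
In Python, from rig import bot gives the robot as it stands. Calls block until the motion is done:
- bot.move_to(position, orientation): joint-space move of the TCP to a pose.
- bot.servo_line(position, attitude=None, speed=150, until_force=None): straight line of the TCP; attitude=None keeps the orientation; speed is the mean speed in mm/s. With until_force (N) it stops when the force on the tool has changed by that much, and returns True; else False.
- bot.move_joints(angles): joint-space move.
- bot.move_gripper(opening, grip_force=None): finger opening in mm; grip_force is the grip in N (None keeps the last); returns when the fingers have stopped.
- bot.dwell(seconds).
- bot.ik(position, orientation): joint angles nearest the present ones, or None.
- bot.read_state(): the state.
- bot.read_camera(name): name is "scene" or "top"; returns a dict with "image" (384x512x3 uint8, blue, green, red), "depth" (384x512 float32, mm along the optical axis (not along the pixel's ray), 0 where there is no reading), "fovy" (degrees; the focal length in pixels is half the picture's height over the tangent of half this angle, whatever the lens; pixels are square), "cx", "cy" (the principal point, pixels), "eye" and "attitude" of the camera in the world. Camera axes: x right, y down, z forward; pixel columns grow to the right and rows downward; lengths in mm; the calibration is good to about 2 mm. A picture is of the moment at which its call begins.
A pose or a line that the arm cannot do raises bot.MotionError and nothing moves.
- bot.finish_job(): hands the job in; it is judged then, once.
The state is a dict: "clock": time; "joint_positions": joint angles; "qvel": joint speeds; "effort": joint torques, N m; "ee_pos": TCP position; "tool_rot": TCP orientation; "ft_force": force on the tool from outside, world axes, zero at the start; "moment": the same for the moment, N m; "grip_width": finger opening in mm; "grip_force": force on a finger pad.
Only numpy, scipy, OpenCV 4.12 (cv2) and the standard library are available. Lean on these libraries where they do the work, as an engineer would, in place of code of your own. Each camera call takes 0.05 s, during which the arm holds its last target. There are 200 camera calls.

## Working session

There is one attempt and no reset: what is moved stays moved. The work goes in short steps, each a Python script; the robot and the scene stay as the last script left them, time stands still between calls to the robot, and variables do not carry over. Pictures are saved under pics/ and viewed, at most 10 in all, crops included, and the job is handed in when it is done.

```bash
mkdir -p pics; ls
cat > h.py <<'E'
import numpy as np,cv2
from scipy.spatial.transform import Rotation as R
from rig import bot
def cam(n):
    c=bot.read_camera(n); f=192/np.tan(np.radians(c["fovy"])/2)
    w,x,y,z=c["attitude"]; M=R.from_quat([x,y,z,w]).as_matrix()
    v,u=np.mgrid[0:384,0:512]; d=c["depth"]
    P=np.stack([(u-c["cx"])/f*d,(v-c["cy"])/f*d,d],-1)@M.T+np.array(c["eye"])
    P[d==0]=np.nan
    return c,P
E
python3 - <<'E'
from h import *
for n in("top","scene"):
    c,P=cam(n); cv2.imwrite(f"pics/{n}0.png",c["image"]); np.save(f"{n}0.npy",P); np.save(f"{n}i.npy",c["image"])
    print(n,c["eye"],c["fovy"],c["cx"],c["cy"],c["attitude"])
s=bot.read_state();print(s)
E
```

```text
pics
top [484.28463834  37.76155094 949.68003542] 51.27455647263823 255.98039936485554 188.8225224296189 [-0.04495963  0.70746282 -0.7040409   0.04244293]
scene [1045.11084829  734.15066125  922.00595996] 43.70904374466791 255.84495079027724 190.80766012558402 [-0.11522566  0.27091683  0.88078923 -0.37086042]
{'clock': 0.1, 'joint_positions': array([ 1.03738200e+00,  3.00430304e-01,  1.52152180e+00,  1.38952615e-05,
        1.32068981e+00, -6.65857232e-02]), 'qvel': array([-0.000793  , -0.00066183, -0.00309596, -0.00026917, -0.00041113,
        0.00027214]), 'effort': array([ 8.90805914e-04, -5.44377172e+01, -3.62370086e+01, -7.26837402e-05,
        3.07137881e-03,  1.29384350e-05]), 'ee_pos': array([247.42831096, 490.99166084, 249.76875497]), 'tool_rot': array([-1.61469070e-04,  2.31302221e-01,  9.72881805e-01, -4.99210272e-04]), 'ft_force': array([ 0.61139016, -1.23889244,  0.08950757]), 'moment': array([-0.00826933,  0.03022891,  0.00151605]), 'grip_force': 0.0, 'grip_width': 85.5477823570185}
```

View pics/top0.png

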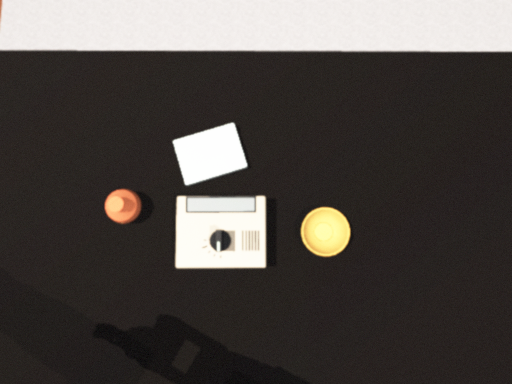

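View pics/scene0.png

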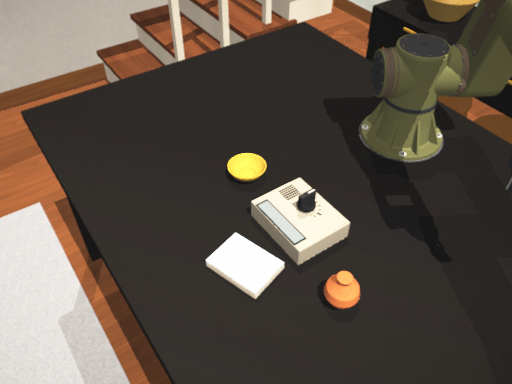

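```bash
cat > loc.py <<'E'
from h import *
def locate(P,img):
    z=P[...,2]; X=P[...,0];Y=P[...,1]
    g=img.min(-1)>90 if 0 else np.ones_like(z,bool)
    m=(abs(z-55)<5)&(X>250)&(X<600)
    n,l,s,_=cv2.connectedComponentsWithStats(m.astype(np.uint8)); k=1+s[1:,4].argmax()
    p=P[l==k][:,:2]; r=cv2.minAreaRect(p.astype(np.float32))
    c=np.array(r[0]); d=(z>98)&(z<112)&(np.hypot(X-c[0],Y-c[1])<80)
    b=P[d]; rb=cv2.minAreaRect(b[:,:2].astype(np.float32))
    print("station",r,np.median(P[l==k][:,2]),s[k]); print("bar",rb,np.median(b[:,2]),len(b))
    return r,rb
E
python3 - <<'E'
from loc import *
for n in("top","scene"): locate(np.load(n+"0.npy"),np.load(n+"i.npy"))
i=np.load("topi.npy")[180:285,165:280]; cv2.imwrite("pics/tc.png",cv2.resize(i,None,fx=5,fy=5,interpolation=cv2.INTER_CUBIC))
s=bot.read_state()
for yaw in(0,np.pi):
    print(bot.ik([415,110,180],list((R.from_euler('z',yaw)*R.from_quat([1,0,0,0])).as_quat()[[3,0,1,2]])))
E
```

```text
station ((500.3726806640625, 121.50581359863281), (160.27427673339844, 199.86900329589844), 1.1254781484603882) 55.777779894696266 [ 175  195   91   73 5980]
bar ((480.9552001953125, 120.02565002441406), (45.877872467041016, 12.927000999450684), 1.2703782320022583) 106.30732834793776 156
station ((496.9451904296875, 121.083740234375), (162.3865509033203, 202.3380584716797), 0.39738497138023376) 57.49819850990184 [ 251  177   99   77 3129]
bar ((477.6737060546875, 121.62659454345703), (15.981133460998535, 47.18172836303711), 86.99311065673828) 107.27819568309428 118
[ 1.73749487e-01  1.08750324e-01  1.92669895e+00 -4.44089210e-16
  1.10614337e+00  1.74454581e+00]
[ 1.73749487e-01  1.08750324e-01  1.92669895e+00 -4.44089210e-16
  1.10614337e+00 -1.39704684e+00]
```

View pics/tc.png

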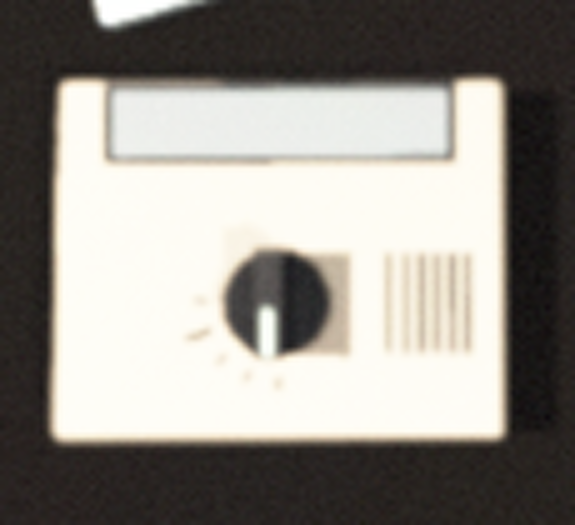

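```bash
cat >> h.py <<'E'
def q(yaw): return list((R.from_euler('z',yaw)*R.from_quat([1,0,0,0])).as_quat()[[3,0,1,2]])
Y0=np.pi+0.015
def st(t=""):
    s=bot.read_state(); w,x,y,z=s["tool_rot"]; M=R.from_quat([x,y,z,w]).as_matrix()
    a=np.arctan2(M[1,0],M[0,0])
    print(t,round(s["clock"],2),s["ee_pos"].round(2),"turn",round((Y0-a+1)%(2*np.pi)-1,3),"F",s["ft_force"].round(1),"M",s["moment"].round(2),"g",round(s["grip_width"],1),round(s["grip_force"],1),"j6",s["joint_positions"][5].round(2))
    return s
E
python3 - <<'E'
from loc import *
bot.move_to([479.7,120.8,180],q(Y0)); st("above")
bot.move_gripper(45)
bot.servo_line([479.7,120.8,94.5],speed=60); st("down")
for n in("top","scene"):
    c,P=cam(n); cv2.imwrite(f"pics/{n}1.png",c["image"])
i=c["image"][130:270,220:370]; cv2.imwrite("pics/sc1.png",cv2.resize(i,None,fx=4,fy=4,interpolation=cv2.INTER_CUBIC))
E
```

```text
above 1.73 [479.64 121.4  180.1 ] turn -0.0 F [-1.3  0.9 -0. ] M [ 0.04 -0.03 -0.01] g 85.5 0.0 j6 -1.41
down 3.77 [479.85 120.83  94.81] turn -0.0 F [ 0.6 -0.3  0.8] M [ 0.01  0.02 -0.  ] g 45.1 0.0 j6 -1.41
```

View pics/sc1.png

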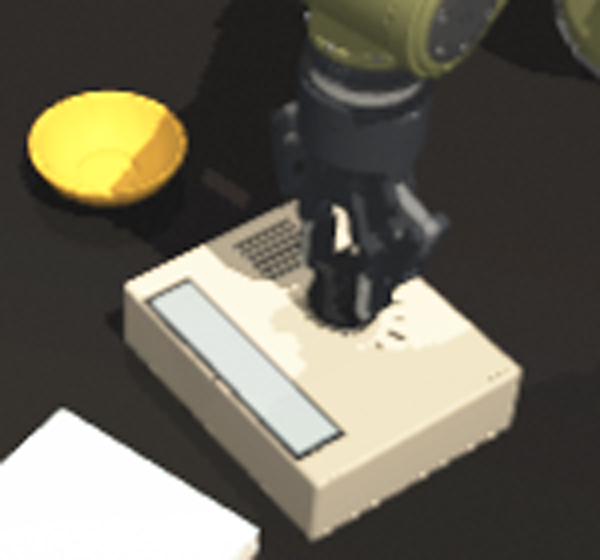

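The crop shows the fingers straddling the bar over the dial, at about (345,290), with no contact. I'll grip it.

Run:
```python
from loc import *
bot.move_gripper(5,60); s=st("grip"); bot.dwell(.2); s=st("grip")
```

```text
grip 4.26 [479.77 120.81  94.69] turn 0.0 F [-1.4 -0.6  2.3] M [-0.04  0.22 -0.08] g 13.0 60.9 j6 -1.41
grip 4.46 [479.73 120.8   94.59] turn 0.0 F [-0.9 -1.2  3.1] M [-0.05  0.2  -0.05] g 13.0 60.9 j6 -1.41
```

Run:
```python
from loc import *
p=np.array([479.7,120.8,94.5])
for d in(4,6,7,8):
    bot.servo_line(list(p-[0,0,d]),speed=15); st(f"press{d}")
```

```text
press4 4.88 [479.76 120.83  90.48] turn 0.0 F [-1.5 -0.1  5.5] M [-0.08  0.28 -0.04] g 13.0 61.1 j6 -1.41
press6 5.16 [479.78 120.81  88.54] turn -0.0 F [-2.1  0.1  6.2] M [-0.09  0.31 -0.06] g 13.3 61.3 j6 -1.41
press7 5.41 [479.79 120.82  87.66] turn -0.0 F [-2.1 -1.1  7.4] M [-0.09  0.4  -0.1 ] g 13.1 61.9 j6 -1.41
press8 5.66 [479.91 120.85  87.52] turn -0.0 F [-7.2 -1.6 20.9] M [-0.3   1.43 -0.09] g 13.0 63.8 j6 -1.41
```

Run:
```python
from loc import *
p=[479.7,120.8,86.9]
for a in(.1,.25,.4,.6):
    bot.servo_line(p,q(Y0-a),speed=20); st(f"turn{a}")
```

```text
turn0.1 5.91 [479.88 120.72  87.6 ] turn 0.1 F [-5.1 -2.5 15.3] M [-0.48  0.97  0.16] g 13.4 62.6 j6 -1.31
turn0.25 6.21 [479.84 120.51  87.57] turn 0.25 F [-5.9 -4.4 16.4] M [-0.82  1.05  0.08] g 13.2 62.9 j6 -1.16
turn0.4 6.51 [479.79 120.31  87.58] turn 0.4 F [-6.7 -6.2 16.4] M [-1.17  1.18  0.16] g 13.3 63.0 j6 -1.01
turn0.6 6.86 [479.64 120.07  87.58] turn 0.6 F [-7.8 -8.5 17.9] M [-1.61  1.38  0.16] g 13.3 63.2 j6 -0.81
```

Run:
```python
from loc import *
for a in(.6,.8,1.0,1.1,1.2):
    p=[479.7+2*(np.cos(a)-1),120.8-2*np.sin(a),87.1]
    bot.servo_line(p,q(Y0-a),speed=15); st(f"turn{a}")
bot.dwell(.2); st()
c,P=cam("scene"); i=c["image"][150:240,250:350]; cv2.imwrite("pics/sc2.png",cv2.resize(i,None,fx=6,fy=6,interpolation=cv2.INTER_CUBIC))
c,P=cam("top"); i=c["image"][180:285,165:280]; cv2.imwrite("pics/tc2.png",cv2.resize(i,None,fx=5,fy=5,interpolation=cv2.INTER_CUBIC))
```

```text
turn0.6 7.11 [479.53 119.79  87.61] turn 0.6 F [-3.6  0.5 12.2] M [-0.03  0.7   0.09] g 13.0 62.4 j6 -0.82
turn0.8 7.46 [479.3  119.52  87.63] turn 0.8 F [-4.5  0.4 12.2] M [0.02 0.67 0.11] g 13.1 62.3 j6 -0.62
turn1.0 7.81 [478.99 119.25  87.61] turn 1.0 F [-3.5  0.3 12. ] M [0.08 0.68 0.08] g 13.0 62.3 j6 -0.42
turn1.1 8.06 [478.84 119.17  87.62] turn 1.1 F [-3.   1.  11.5] M [0.08 0.66 0.1 ] g 13.3 62.3 j6 -0.32
turn1.2 8.31 [478.69 119.08  87.62] turn 1.2 F [-2.6  0.7 11.2] M [0.1  0.61 0.16] g 13.1 62.3 j6 -0.22
 8.51 [478.71 119.09  87.63] turn 1.2 F [-3.2  0.3 11. ] M [0.12 0.61 0.19] g 12.9 62.3 j6 -0.22
```

View pics/sc2.png

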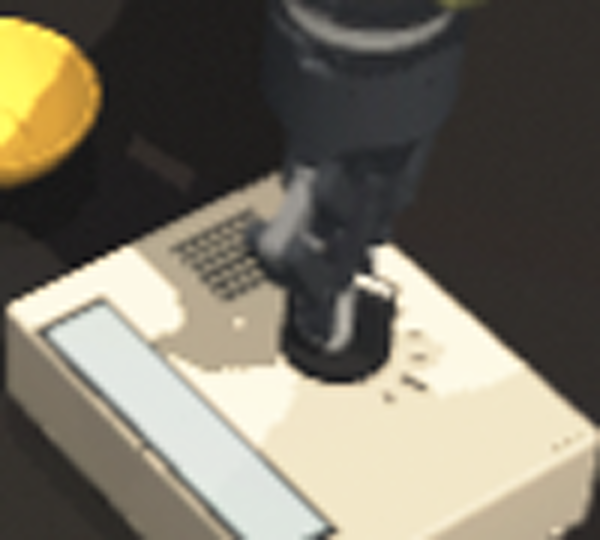

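View pics/tc2.png

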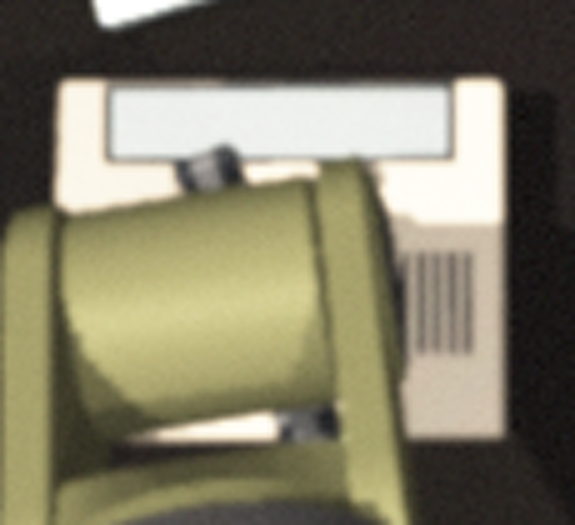

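Run:
```python
from loc import *
c=bot.read_camera("scene"); f=192/np.tan(np.radians(c["fovy"])/2)
w,x,y,z=c["attitude"]; M=R.from_quat([x,y,z,w]).as_matrix()
i=cv2.resize(c["image"][150:240,250:350],None,fx=8,fy=8,interpolation=cv2.INTER_CUBIC)
def pr(p):
    v=M.T@(np.array(p)-c["eye"]); return ((np.array([f*v[0]/v[2]+c["cx"]-250,f*v[1]/v[2]+c["cy"]-150])+.5)*8-.5).round(1)
A=np.array([478,121.0])
def pt(a,r,z,s=0): 
    t=a-0.015; d=np.array([-np.cos(t),np.sin(t)]); n=np.array([-d[1],d[0]])
    return pr([*(A+r*d+s*n),z])
for k in range(5): cv2.circle(i,tuple(int(v) for v in pt(.4*k,38,55)),3,(0,0,255),1)
for a,col in((1.0,(255,0,0)),(1.2,(0,255,0)),(1.4,(0,0,255))):
    q4=[pt(a,r,99,s) for r,s in((23,7),(23,-7),(-23,-7),(-23,7))]
    cv2.polylines(i,[np.array(q4).astype(np.int32)],True,col,1)
cv2.imwrite("pics/ov.png",i[200:560,260:640].repeat(1,0))
i=i[200:560,260:640]; cv2.imwrite("pics/ov.png",cv2.resize(i,None,fx=1.6,fy=1.6))
```

```text
(no output)
```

View pics/ov.png

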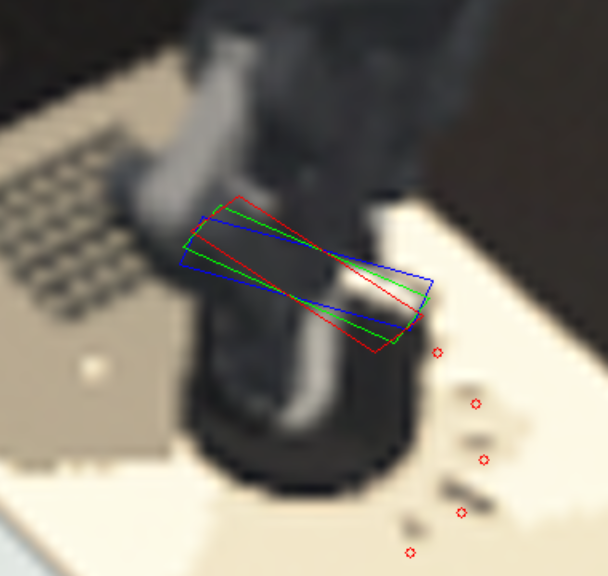

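Run:
```python
from loc import *
c=bot.read_camera("scene"); f=192/np.tan(np.radians(c["fovy"])/2)
w,x,y,z=c["attitude"]; M=R.from_quat([x,y,z,w]).as_matrix()
S=24;u0,v0=285,178
i=cv2.resize(c["image"][v0:v0+22,u0:u0+24],None,fx=S,fy=S,interpolation=cv2.INTER_CUBIC)
j=i.copy()
def pt(a,r,z,s=0):
    t=a-0.015; d=np.array([-np.cos(t),np.sin(t)]); n=np.array([-d[1],d[0]])
    v=M.T@(np.array([*(np.array([478,121.])+r*d+s*n),z])-c["eye"])
    return (np.array([f*v[0]/v[2]+c["cx"]-u0-.1,f*v[1]/v[2]+c["cy"]-v0-1.4])+.5)*S-.5
for a,col in((1.0,(255,0,0)),(1.2,(0,255,0)),(1.4,(0,0,255))):
    cv2.polylines(j,[np.array([pt(a,r,99,s) for r,s in((0,7),(23,7),(23,-7),(0,-7))]).astype(np.int32)],True,col,1)
    cv2.line(j,*[tuple(int(k) for k in pt(a,r,99)) for r in(8,23)],col,1)
cv2.imwrite("pics/ov2.png",cv2.resize(np.hstack([i,j]),(800,367)))
```

```text
(no output)
```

View pics/ov2.png

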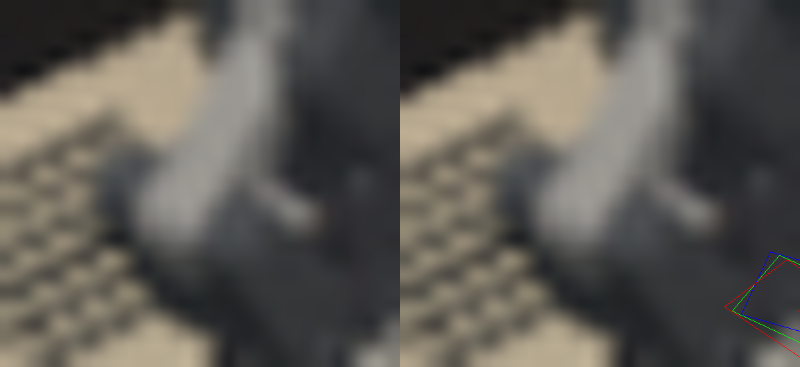

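Wrong crop window: the bar is only at the lower right corner. I'll shift it.

Run:
```python
from loc import *
c=bot.read_camera("scene"); f=192/np.tan(np.radians(c["fovy"])/2)
w,x,y,z=c["attitude"]; M=R.from_quat([x,y,z,w]).as_matrix()
S=24;u0,v0=300,190
i=cv2.resize(c["image"][v0:v0+22,u0:u0+24],None,fx=S,fy=S,interpolation=cv2.INTER_CUBIC)
j=i.copy()
def pt(a,r,z,s=0):
    t=a-0.015; d=np.array([-np.cos(t),np.sin(t)]); n=np.array([-d[1],d[0]])
    v=M.T@(np.array([*(np.array([478,121.])+r*d+s*n),z])-c["eye"])
    return (np.array([f*v[0]/v[2]+c["cx"]-u0-.1,f*v[1]/v[2]+c["cy"]-v0-1.4])+.5)*S-.5
for a,col in((1.0,(255,0,0)),(1.2,(0,255,0)),(1.4,(0,0,255))):
    cv2.polylines(j,[np.array([pt(a,r,99,s) for r,s in((0,7),(23,7),(23,-7),(0,-7))]).astype(np.int32)],True,col,1)
    cv2.line(j,*[tuple(int(k) for k in pt(a,r,99)) for r in(8,23)],col,1)
cv2.imwrite("pics/ov3.png",cv2.resize(np.hstack([i,j]),(800,367)))
st()
```

```text
8.76 [478.68 119.11  87.63] turn 1.2 F [-3.1  0.8 11.8] M [0.05 0.54 0.14] g 13.0 62.3 j6 -0.22
```

View pics/ov3.png

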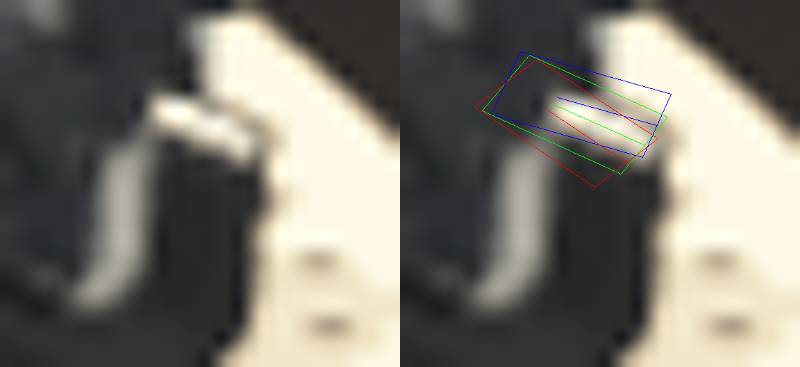

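The white stripe on the bar runs from about (165,108) to (247,147). It lies along the green 1.2 rad overlay, so the dial is at the third click, seated and held.

```bash
python3 -c "
from h import *
bot.dwell(.3); st(); print(bot.finish_job())"
```

```text
9.06 [478.66 119.1   87.61] turn 1.2 F [-3.6  0.4 11.5] M [0.07 0.6  0.13] g 12.9 62.3 j6 -0.22
the job is handed in; nothing more can be done
None
```

I pushed the dial down until it seated, turned it clockwise to the third click (1.2 rad) and handed the job in at 9.1 s with the arm still holding it there; the dish, book and vase were never approached.

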